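# Fill the round spice tin

## Robot

A 6-joint arm with a two-finger parallel gripper is mounted at the origin on a cart in front of the work surface, level with it; the furniture and walls round the work are solid. World frame = base frame: x ahead of the robot, y to its left, z up, the work surface at z = 0. Lengths are in m, angles in degrees, forces in N, time in s.
With the tool pointing down it reaches from about 0.325 to 0.85 m from the base axis. Payload 15.5 kg.
Tool frame: the origin (TCP) lies midway between the tips of the shut fingers; the grasp point (between the pads) lies 19 mm behind it; z points along the fingers, y is the line along which they close (so a half turn about z gives the same grasp; the last joint's range is limited). The gripper opens to 91 mm and grips with 3 to 60 N. Pads are 32 mm wide; open, the fingers measure 118 mm over their backs; the gripper's body (76 mm by 178 mm) begins 60 mm behind the grasp point.
Start: joints at [-74.8, 28.281, 77.091, -0, 74.628, -5.472], TCP at [0.221, -0.585, 0.214] pointing down, gripper open.
Joint ranges: [-166.48, 166.48], [-47.26, 123.95], [12.59, 153.08], [-70.14, 250.14], [6.76, 159.57], [-176.63, 176.63]. Speed limits (degrees/s): [108.29, 108.29, 147.25, 172.46, 172.46, 172.46].

## Interface

Orientations are given as a 3x3 rotation matrix whose columns are the frame's x, y, z axes.
In Python, from bench import ctrl gives the robot as it stands. The module is installed in compiled form; this text tells all that it offers. Calls block until the motion is done:
- ctrl.goto(position, orientation): joint-space move of the TCP to a pose.
- ctrl.move_l(position, vel=0.15, ori=None, contact_N=None): straight line of the TCP; ori=None keeps the orientation; vel is the mean speed in m/s. With contact_N (N) it stops when the force on the tool has changed by that much, and returns True; else False.
- ctrl.movej(angles): joint-space move.
- ctrl.command_gripper(opening): opening from 0.0 (shut) to 1.0 (fully open); the grip force is fixed at half the most; returns when the fingers have stopped.
- ctrl.sleep(seconds).
- ctrl.ik(position, orientation): joint angles nearest the present ones, or None.
- ctrl.read_camera(name): name is "side" or "top" or "wrist"; returns the picture (400x640x3 uint8, blue, green, red); there is no depth.
- ctrl.camera_params(name): a dict with "fx", "fy", "cx", "cy" (pixels), "pose" (4x4, takes a point from camera to world coordinates); the wrist camera has in their place "T_tool_cam" (4x4, takes a point from camera to tool coordinates, whose origin is the TCP and whose axes are the flange's). Camera axes: x right, y up, looking along -z (the intrinsics and any distortion apply to the point x, -y, -z); pixel columns grow to the right and rows downward; lengths in m; the calibration is good to about 2 mm. A picture is of the moment at which its call begins: read the wrist's pose just before it. camera_params takes no time and is no camera call.
A pose or a line that the arm cannot do raises ctrl.MotionError and nothing moves.
- ctrl.sign_off(): hands the job in; it is judged then, once.
Readings, each from a call of its own:
- ctrl.current_t(): time.
- ctrl.current_q(): joint angles.
- ctrl.current_dq(): joint speeds.
- ctrl.current_effort(): joint torques, N m.
- ctrl.current_tool_pos(): TCP position.
- ctrl.current_eef_rot(): TCP orientation.
- ctrl.current_contact_force(): force on the tool from outside, world axes, zero at the start.
- ctrl.current_wrist_torque(): the same for the moment, N m.
- ctrl.current_grip_width(): opening from 0.0 (shut) to 1.0 (fully open).
- ctrl.current_grasp_force(): force on a finger pad.
Only numpy, scipy, OpenCV 4.12 (cv2) and the standard library are available. Lean on these libraries where they do the work, as an engineer would, in place of code of your own. Each camera call takes 0.05 s, during which the arm holds its last target. There are 200 camera calls.

## Task

Pack all seven spice pots into the round spice tin, one in the middle and six in a ring around it, each standing upright and flat on the tin's floor. Five pots are in the tin already, but one of the ring may stand across two places: if it is in the way, shift it so that the two pots on the counter fit in as well. Set the pots down rather than dropping them, tip none over, and leave the honey jar, the food tin and the apples where they are.

Things in the scene. Friction and masses are not known exactly. Their poses are not given: they have to be found in the camera images.
- tin: Low round open steel spice tin, fixed. 193 mm across inside, 198 outside, rim 36 mm up, plain floor 2 mm thick. Origin: centre of its underside, z up; its yaw says nothing. It just takes seven 60 mm pots: one at its centre, six round it with axes about 64 mm from the centre and each other. The pots that stand well are within 2 mm of such places; one ring pot may be up to 25 mm off along the ring.
- knob_red (a point): Loose pot with the red lid: round grey cup, 60 mm across, chamfered foot, lid top 48 mm up, upright pale-wood knob (26 mm across, 36 mm tall) on the lid; 84 mm high in all, under 0.2 kg; lid and knob are fixed. The point is the grip point on its axis, 71 mm above its underside (23 above the lid, 13 below the knob's top): z = 0.071 on the counter, 0.073 on the tin's floor. z axis: up.
- knob_orange (a point): Loose pot with the orange lid: round grey cup, 60 mm across, chamfered foot, lid top 48 mm up, upright pale-wood knob (26 mm across, 36 mm tall) on the lid; 84 mm high in all, under 0.2 kg; lid and knob are fixed. The point is the grip point on its axis, 71 mm above its underside (23 above the lid, 13 below the knob's top): z = 0.071 on the counter, 0.073 on the tin's floor. z axis: up.
- knob_yellow (a point): Loose pot with the yellow lid: round grey cup, 60 mm across, chamfered foot, lid top 48 mm up, upright pale-wood knob (26 mm across, 36 mm tall) on the lid; 84 mm high in all, under 0.2 kg; lid and knob are fixed. The point is the grip point on its axis, 71 mm above its underside (23 above the lid, 13 below the knob's top): z = 0.071 on the counter, 0.073 on the tin's floor. z axis: up.
- knob_green (a point): Loose pot with the green lid: round grey cup, 60 mm across, chamfered foot, lid top 48 mm up, upright pale-wood knob (26 mm across, 36 mm tall) on the lid; 84 mm high in all, under 0.2 kg; lid and knob are fixed. The point is the grip point on its axis, 71 mm above its underside (23 above the lid, 13 below the knob's top): z = 0.071 on the counter, 0.073 on the tin's floor. z axis: up.
- knob_blue (a point): Loose pot with the blue lid: round grey cup, 60 mm across, chamfered foot, lid top 48 mm up, upright pale-wood knob (26 mm across, 36 mm tall) on the lid; 84 mm high in all, under 0.2 kg; lid and knob are fixed. The point is the grip point on its axis, 71 mm above its underside (23 above the lid, 13 below the knob's top): z = 0.071 on the counter, 0.073 on the tin's floor. z axis: up.
- knob_white (a point): Loose pot with the white lid: round grey cup, 60 mm across, chamfered foot, lid top 48 mm up, upright pale-wood knob (26 mm across, 36 mm tall) on the lid; 84 mm high in all, under 0.2 kg; lid and knob are fixed. The point is the grip point on its axis, 71 mm above its underside (23 above the lid, 13 below the knob's top): z = 0.071 on the counter, 0.073 on the tin's floor. z axis: up.
- knob_black (a point): Loose pot with the black lid: round grey cup, 60 mm across, chamfered foot, lid top 48 mm up, upright pale-wood knob (26 mm across, 36 mm tall) on the lid; 84 mm high in all, under 0.2 kg; lid and knob are fixed. The point is the grip point on its axis, 71 mm above its underside (23 above the lid, 13 below the knob's top): z = 0.071 on the counter, 0.073 on the tin's floor. z axis: up.
- honey_jar: Bystander: glass honey jar with a grey lid, 71 mm across, 110 mm tall, beyond the tin to its left. Origin at the centre of its underside.
- tuna: Bystander: low closed food tin, 86 mm across, 40 mm tall. Origin at the centre of its underside.
- apple: Bystander: red apple, 71 mm, the one of the two apples farther from the robot. Origin at its underside.
Mind the look-alikes: they are no part of the job. What is shaped like the part that bears knob_red but pink or purple is not meant.

How it is judged:
By the outcome, as a careful person would: the job done as asked, in the order asked, and still so for the second after the job is handed in, with the robot touching nothing.
It also fails if it takes over 61 s, if anything falls off the work surface, if the arm or the gripper's body presses on something with over 40 N, if the wrist force passes 120 N, or if a joint passes its speed limit or range.

## Working session

There is one attempt and no reset: what is moved stays moved. The work goes in short steps, each a Python script; the robot and the scene stay as the last script left them, time stands still between calls to the robot, and variables do not carry over. Pictures are saved under pics/ and viewed, at most 10 in all, crops included, and the job is handed in when it is done.

```bash
mkdir -p pics
python3 - <<'E'
from bench import ctrl
import cv2,numpy as np
np.set_printoptions(precision=4,suppress=True)
for n in("top","side"):
    cv2.imwrite(f"pics/{n}0.png",ctrl.read_camera(n)); print(n,ctrl.camera_params(n))
print(ctrl.camera_params("wrist"),ctrl.current_t(),ctrl.current_eef_rot())
E
```

```text
top {'fx': 475.88465568089583, 'fy': 475.88465568089583, 'cx': 320.81657728822927, 'cy': 195.14948047609894, 'pose': array([[ 0.027 ,  0.9821, -0.1862,  0.3659],
       [-0.9994,  0.0301,  0.014 ,  0.2932],
       [ 0.0193,  0.1857,  0.9824,  1.0596],
       [ 0.    ,  0.    ,  0.    ,  1.    ]])}
side {'fx': 477.82218167790427, 'fy': 477.82218167790427, 'cx': 323.43403165729853, 'cy': 197.17555664200597, 'pose': array([[-0.991 ,  0.075 , -0.1107,  0.4026],
       [-0.1337, -0.5575,  0.8194,  1.1953],
       [-0.0003,  0.8268,  0.5625,  0.7182],
       [ 0.    ,  0.    ,  0.    ,  1.    ]])}
{'fx': 346.9051994509449, 'fy': 346.9051994509449, 'cx': 322.18046529102355, 'cy': 199.7059370357088, 'T_tool_cam': array([[ 0.0005,  0.9546,  0.2977,  0.0848],
       [ 1.    , -0.0005, -0.    , -0.0003],
       [ 0.0001,  0.2977, -0.9546, -0.1698],
       [ 0.    ,  0.    ,  0.    ,  1.    ]])} 0.1 [[ 0.9356  0.3531 -0.0003]
 [ 0.3531 -0.9356  0.0011]
 [ 0.0001 -0.0011 -1.    ]]
```

View pics/top0.png

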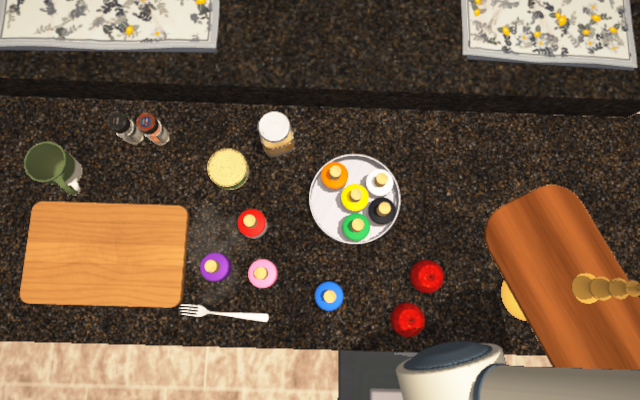

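View pics/side0.png

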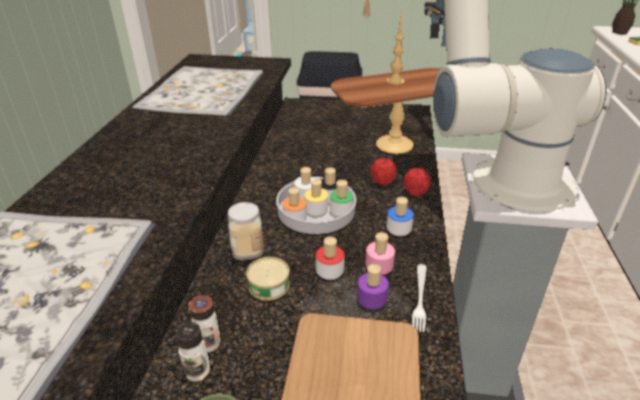

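The loose pots are red at top-view (252,222) and blue at (329,296). The look-alikes are pink (262,273) and purple (215,267), and they aren't meant. The tin is at (355,198) with orange, white, yellow (middle), black and green. A board on a candlestick stands at right (500-600,185-380), so I'll locate everything, including that obstacle.

```bash
cat > h.py <<'E'
from bench import ctrl
import cv2,numpy as np
np.set_printoptions(precision=4,suppress=True)
def cam(n):
    p=ctrl.camera_params(n)
    if n=="wrist":
        T=np.eye(4);T[:3,:3]=ctrl.current_eef_rot();T[:3,3]=ctrl.current_tool_pos();P=T@p["T_tool_cam"]
    else:P=p["pose"]
    return p,np.array(P)
def ray(c,u,v):
    p,P=c;d=np.array([(u-p["cx"])/p["fx"],-(v-p["cy"])/p["fy"],-1]);return P[:3,3],P[:3,:3]@d
def plane(c,u,v,z):
    o,d=ray(c,u,v);return o+d*(z-o[2])/d[2]
def tri(c1,p1,c2,p2):
    o1,d1=ray(c1,*p1);o2,d2=ray(c2,*p2)
    s=np.linalg.lstsq(np.c_[d1,-d2],o2-o1,rcond=None)[0];a=o1+s[0]*d1;b=o2+s[1]*d2
    return (a+b)/2,np.linalg.norm(a-b)
def down(a): # tool y axis at angle a (deg) from world x... closing line direction
    a=np.radians(a);y=np.array([np.cos(a),np.sin(a),0]);z=np.array([0,0,-1.]);return np.c_[np.cross(y,z),y,z]
E
python3 - <<'E'
from h import *
t,s=cam("top"),cam("side")
for n,p,z in[("red",(250,220),.084),("blue",(329,296),.084),("or",(335,172),.086),("wh",(381,180),.086),("ye",(354,197),.086),("bk",(384,208),.086),("gr",(358,225),.086),("pink",(261,272),.084),("honey",(273,120),.11),("tuna",(228,167),.04),("tin",(355,198),.036),("apple",(427,276),.04),("apple2",(408,320),.04)]:
    print(n,plane(t,*p,z))
print("stick base",plane(s,395,145,0),plane(t,515,300,0))
for a,b in[((555,187),(333,88)),((487,225),(345,103)),((575,288),(397,82)),((598,230),(400,70))]:print(tri(t,a,s,b))
E
```

```text
red [0.4942 0.4238 0.084 ]
blue [0.3453 0.2573 0.084 ]
or [0.6008 0.2509 0.086 ]
wh [0.5866 0.1538 0.086 ]
ye [0.5486 0.2101 0.086 ]
bk [0.5272 0.1474 0.086 ]
gr [0.4901 0.201  0.086 ]
pink [0.3891 0.3959 0.084 ]
honey [0.7025 0.3839 0.11  ]
tuna [0.6158 0.4843 0.04  ]
tin [0.5558 0.2036 0.036 ]
apple [0.3914 0.0487 0.04  ]
apple2 [0.2998 0.0898 0.04  ]
stick base [ 0.3577 -0.1738  0.    ] [ 0.3458 -0.1539  0.    ]
(array([ 0.559 , -0.1628,  0.1842]), np.float64(0.004028743611265119))
(array([ 0.4957, -0.0265,  0.1949]), np.float64(0.02481974045900702))
(array([ 0.3713, -0.1746,  0.2076]), np.float64(0.004312410141587184))
(array([ 0.4173, -0.1864,  0.2517]), np.float64(0.11009396682120431))
```

Run:
```python
from h import *
a=cv2.imread("pics/top0.png")[140:330,190:460];b=cv2.imread("pics/side0.png")[0:190,300:570]
cv2.imwrite("pics/c1.png",cv2.resize(np.vstack([a]),(780,549),interpolation=cv2.INTER_CUBIC))
cv2.imwrite("pics/c2.png",cv2.resize(b,(780,549),interpolation=cv2.INTER_CUBIC))
```

```text
(no output)
```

View pics/c1.png

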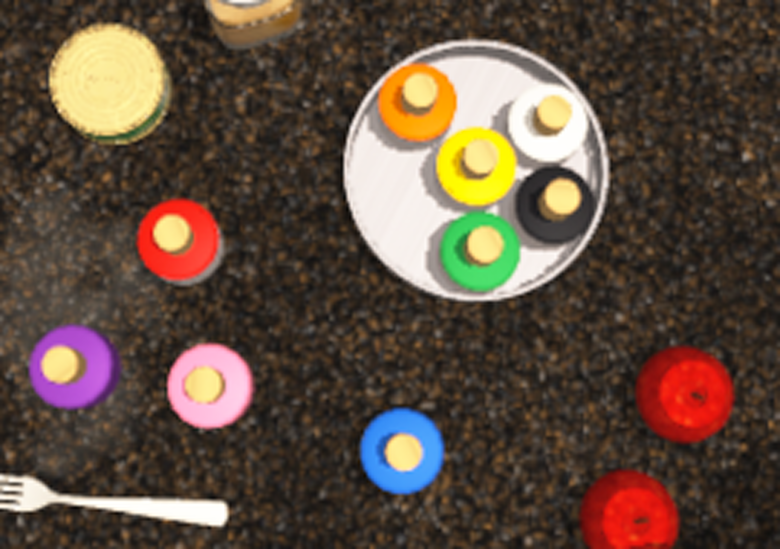

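View pics/c2.png

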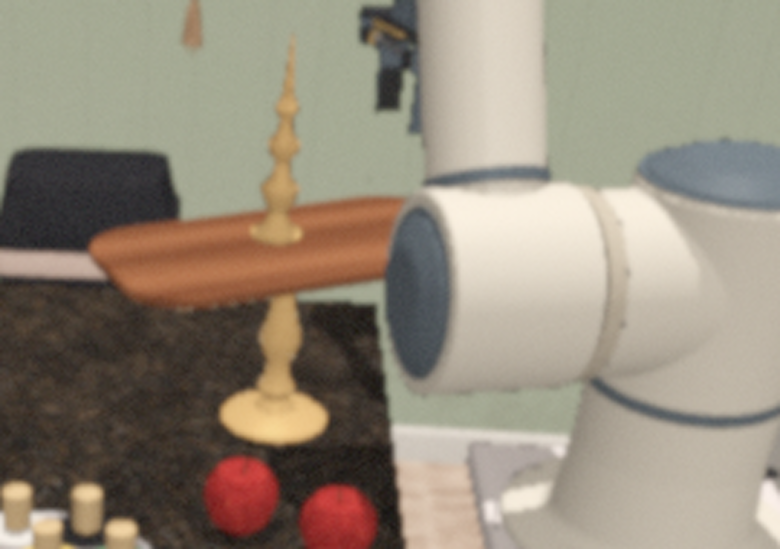

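The crop confirms the targets: red at about (178,240), blue at (402,450), with pink and purple separate. Orange at (417,100) stands across two places. The tiered stand has a board at z≈0.2 and a tall finial near (0.36,-0.17), so I'll lift high before swinging past it.

Run:
```python
from h import *
s=cam("side");o,d=ray(s,401,12);print("finial tip",o+d*(-.175-o[1])/d[1])
R=ctrl.current_eef_rot()
ctrl.move_l([0.2,-0.53,0.56],vel=.3)
print(ctrl.current_q(),ctrl.current_t())
q=ctrl.ik([0.58,0.207,0.56],down(-90));print(q)
ctrl.movej(q);print(ctrl.current_t())
ctrl.move_l([0.57,0.207,0.27],vel=.3)
print(ctrl.current_t(),ctrl.current_q(),ctrl.current_tool_pos(),ctrl.current_contact_force())
c=cam("wrist");im=ctrl.read_camera("wrist");cv2.imwrite("pics/w1.png",im);np.savez("w1.npz",P=c[1])
```

```text
finial tip [ 0.3752 -0.175   0.4043]
[-75.3656  16.5973  44.4556  -0.0005 119.0586  -6.0366] 1.4167
[ 14.0875  22.0747  36.0294  -0.     121.896  104.0875]
4.3333
5.45 [ 14.3033  24.0088  75.1674   0.0009  80.7023 104.3171] [0.5708 0.207  0.2714] [0.1027 0.4613 0.8114]
```

View pics/w1.png

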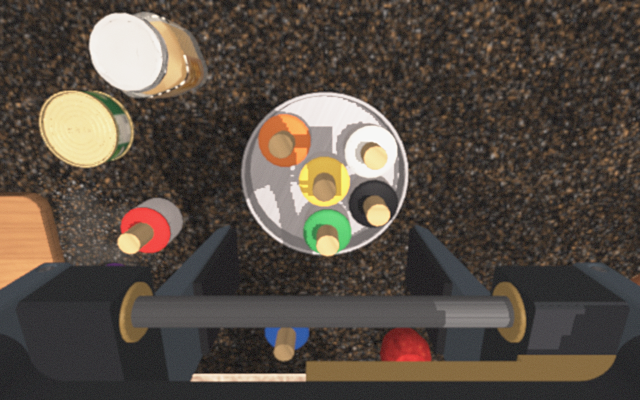

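The wrist view shows tin centre about (325,173), orange lid (284,138), white (371,148), yellow (323,181), black (373,203), green (326,231), red (146,230) and blue (287,335). Next I'll measure these with masks in both views.

```bash
cat >> h.py <<'E'
HUE={"orange":(4,17),"yellow":(20,33),"green":(50,80),"blue":(98,118),"red":(174,4)}
def lid(im,name,near,win=34):
    """hull-circle of the lid's colour near a pixel -> (u,v,r)"""
    hsv=cv2.cvtColor(im,cv2.COLOR_BGR2HSV).astype(int);h,s,v=hsv[...,0],hsv[...,1],hsv[...,2]
    if name=="white": m=(s<25)&(v>212)
    elif name=="black": m=(v<60)
    else:
        a,b=HUE[name];m=((h>=a)&(h<=b)) if a<b else ((h>=a)|(h<=b))
        m&=(s>185 if name in("orange","yellow") else s>150)&(v>60)
    w=np.zeros(m.shape,np.uint8);cv2.circle(w,(int(near[0]),int(near[1])),win,255,-1)
    m=cv2.morphologyEx((m&(w>0)).astype(np.uint8),cv2.MORPH_OPEN,np.ones((3,3),np.uint8))
    cs,_=cv2.findContours(m,cv2.RETR_EXTERNAL,cv2.CHAIN_APPROX_NONE)
    c=np.vstack([k for k in cs if len(k)>8]);hull=cv2.convexHull(c)
    e=cv2.fitEllipse(hull) if len(hull)>5 else None
    (x,y),r=cv2.minEnclosingCircle(hull)
    return (x,y,r),e
E
python3 - <<'E'
from h import *
w=(ctrl.camera_params("wrist"),np.load("w1.npz")["P"]);iw=cv2.imread("pics/w1.png");t=cam("top");it=cv2.imread("pics/top0.png")
N={"orange":((284,138),(335,175)),"white":((371,147),(379,182)),"yellow":((323,181),(354,198)),"black":((373,203),(382,211)),"green":((326,231),(356,228)),"red":((146,230),(252,223)),"blue":((287,335),(329,296))}
vis=iw.copy()
for n,(pw,pt) in N.items():
    z=.048 if n in("red","blue") else .050
    for nm,c,im,p,win in(("w",w,iw,pw,32),("t",t,it,pt,17)):
        try:
            (x,y,r),e=lid(im,n,p,win)
            if nm=="w":
                cv2.circle(vis,(round(x),round(y)),round(r),(255,0,255),1)
            print(n,nm,np.round((x,y,r),1),plane(c,x,y,z)[:2],plane(c,*e[0],z)[:2],np.round(e[1],1))
        except Exception as ex:print(n,nm,ex)
# tin outer rim
for nm,c,im,(u,v),r0 in(("w",w,iw,(325,173),82),("t",t,it,(355,198),45)):
    g=cv2.GaussianBlur(im,(5,5),0).max(2).astype(int);pts=[]
    for a in np.radians(np.arange(0,360,3)):
        if nm=="w" and np.sin(a)>.6: continue
        rr=np.arange(r0+10,r0-14,-.5);val=np.array([g[int(round(v+r*np.sin(a))),int(round(u+r*np.cos(a)))] for r in rr])
        k=np.argmax(val>110)
        if val[k]>110:pts.append((u+rr[k]*np.cos(a),v+rr[k]*np.sin(a)))
    W=np.array([plane(c,*p,.036)[:2] for p in pts])
    keep=np.ones(len(W),bool)
    for _ in range(4):
        A=np.c_[2*W,np.ones(len(W))][keep];x=np.linalg.lstsq(A,(W[keep]**2).sum(1),rcond=None)[0];R=np.sqrt(x[2]+x[0]**2+x[1]**2)
        res=np.hypot(*(W-x[:2]).T)-R;keep=abs(res)<max(2*np.median(abs(res)),.001)
    print("tin",nm,x[:2],R,keep.sum())
cv2.imwrite("pics/v1.png",cv2.resize(vis[80:280,80:440],(792,440),interpolation=cv2.INTER_CUBIC))
E
```

```text
orange w need at least one array to concatenate
orange t 'NoneType' object is not subscriptable
white w [371.  147.   31.9] [0.5962 0.1523] [0.5948 0.1536] [52.9 64.8]
white t [379.1 181.9  17. ] [0.5904 0.1529] [0.5914 0.1529] [26.1 32.9]
yellow w need at least one array to concatenate
yellow t [354.5 197.   13.5] [0.5554 0.206 ] [0.5551 0.206 ] [26.1 26.8]
black w [376.5 205.5  27.6] [0.5268 0.1429] [0.5234 0.1441] [38.4 56.1]
black t [381.5 210.5  13. ] [0.5276 0.1474] [0.5288 0.1473] [24.5 26. ]
green w need at least one array to concatenate
green t [355.8 226.5  13.2] [0.4914 0.2024] [0.4913 0.2024] [26.1 26.1]
red w [144.3 231.3  26. ] [0.4928 0.4247] [0.4946 0.4235] [43.4 51.6]
red t [251.  222.3  14.6] [0.494  0.4263] [0.4942 0.4262] [27.8 28.9]
blue w [286.5 332.   21.7] [0.3469 0.2554] [0.345  0.2556] [32.3 43.6]
blue t [328.5 295.7  15. ] [0.3452 0.2571] [0.3452 0.2568] [28.9 29.9]
tin w [0.5561 0.2041] 0.09993595736483807 74
tin t [0.5562 0.2047] 0.10141929729485769 99
```

View pics/v1.png

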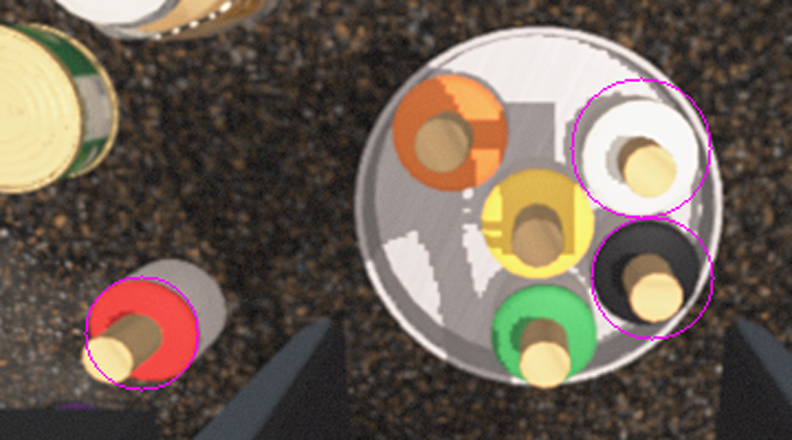

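Run:
```python
from h import *
w=(ctrl.camera_params("wrist"),np.load("w1.npz")["P"]);t=cam("top")
C=np.array([.556,.2044])
it=cv2.imread("pics/top0.png")
hsv=cv2.cvtColor(it,cv2.COLOR_BGR2HSV)
print("orange hsv",hsv[180,330],hsv[182,338])
for n,p in dict(white=(370.9,150.9),black=(375,204.1),green=(327.7,231.8),orange=(284.5,140),yellow=(324.5,180.9)).items():
    P=plane(w,*p,.05)[:2];d=P-C;print(n,P,np.hypot(*d),np.degrees(np.arctan2(d[1],d[0])))
for n,p in dict(white=(190+547/2.889,140+123/2.889),black=(190+555/2.889,140+204/2.889),green=(190+480/2.889,140+251/2.889),orange=(190+417.5/2.889,140+102.5/2.889)).items():
    P=plane(t,*p,.05)[:2];d=P-C;print("t",n,P,np.hypot(*d),np.degrees(np.arctan2(d[1],d[0])))
```

```text
orange hsv [ 17 255 251] [ 20 242 255]
white [0.5918 0.1523] 0.06323034424355713 -55.54642235370004
black [0.5285 0.1448] 0.06567333562887458 -114.75067798794663
green [0.4931 0.2007] 0.0630196480842856 -176.5992885701151
orange [0.604  0.2496] 0.06596734920295179 43.30507340067188
yellow [0.5568 0.2047] 0.0008547331599571567 19.946489371895826
t white [0.5889 0.1523] 0.06164059775631666 -57.710503159321505
t black [0.5274 0.1461] 0.06497203189310155 -116.13038779971758
t green [0.4906 0.2015] 0.06550148921023613 -177.49279178284507
t orange [0.6017 0.2502] 0.0646846831318253 45.05961976093759
```

Four pots sit at about 3.7°+60k. Orange at 44° goes to the 63.7° place, leaving 123.7° for red and 3.7° for blue. I'll shift orange first, with a radial grip and the gripper half open.

```bash
cat >> h.py <<'E'
C=np.array([.556,.2044])
def slot(deg,r=.064): return C+r*np.array([np.cos(np.radians(deg)),np.sin(np.radians(deg))])
def pick(xy,a,z,op=.5,up=.17):
    ctrl.command_gripper(op);ctrl.goto([*xy,up],down(a));ctrl.move_l([*xy,z],vel=.12)
    ctrl.command_gripper(0);print("grip",ctrl.current_grip_width(),ctrl.current_grasp_force(),ctrl.current_contact_force(),ctrl.current_t())
def lower(xy,z=.054):
    ctrl.move_l([*xy,z+.008],vel=.08)
    hit=ctrl.move_l([*xy,z-.002],vel=.02,contact_N=5);p=ctrl.current_tool_pos();print("lower",hit,p-[*xy,z],ctrl.current_contact_force(),ctrl.current_t());return p[2]<z+.003
def release(up=.17):
    ctrl.command_gripper(.5);p=ctrl.current_tool_pos();ctrl.move_l([p[0],p[1],up],vel=.2)
E
python3 - <<'E'
from h import *
a=63.7-180
P=np.array([.6028,.2499])
pick(P,a,.054)
ctrl.move_l([*P,.066],vel=.08);print(ctrl.current_contact_force())
S=slot(63.7);ctrl.move_l([*S,.066],vel=.06)
if lower(S):
    release();c=cam("top");ctrl.goto([.57,.207,.27],down(-90));w=cam("wrist");im=ctrl.read_camera("wrist");cv2.imwrite("pics/w2.png",im);np.savez("w2.npz",P=w[1])
    cv2.imwrite("pics/v2.png",cv2.resize(im[80:280,80:440],(792,440),interpolation=cv2.INTER_CUBIC))
print(ctrl.current_t())
E
```

```text
grip 0.2819795778322452 30.00045955181122 [-1.1547  0.4219  4.1173] 8.4583
[ 0.3049 -0.9092 -1.9838]
lower True [0.0002 0.0001 0.0001] [-1.7304  1.5837  5.4907] 9.95
11.8417
```

View pics/v2.png

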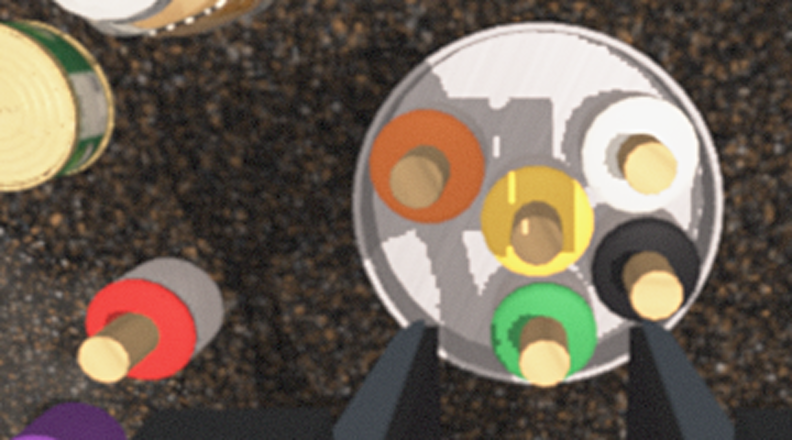

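Orange now stands at crop (427,165), opposite black, and both gaps are open. Next I'll place red in the gap between orange and green, its angle being the bisector of its neighbours.

Run:
```python
from h import *
w=(ctrl.camera_params("wrist"),np.load("w2.npz")["P"])
A={}
for n,p in dict(orange=(427,165),white=(640,153),green=(545,331)).items():
    P=plane(w,p[0]/2.2+80,p[1]/2.2+80,.05)[:2];d=P-C;A[n]=np.degrees(np.arctan2(d[1],d[0]));print(n,np.hypot(*d),A[n])
s=(A["orange"]+A["green"]%360)/2;s=np.clip(s,121.5,125.5);print("red slot",s,"blue slot",(A["orange"]+A["white"])/2)
a=s-180;pick([.494,.4255],a,.052,.6)
p=ctrl.current_tool_pos();ctrl.move_l([p[0],p[1],.18],vel=.2);print(ctrl.current_contact_force(),ctrl.current_grip_width())
S=slot(s);ctrl.move_l([*S,.18],vel=.2);ctrl.move_l([*S,.105],vel=.12)
if ctrl.move_l([*S,.066],vel=.06,contact_N=6): print("contact early",ctrl.current_tool_pos(),ctrl.current_contact_force())
elif lower(S): release()
print(ctrl.current_t())
```

```text
orange 0.06404392411865109 62.45993356813912
white 0.06312988864149076 -55.650397121574436
green 0.062318422490097024 -176.32331935494398
red slot 123.06830710659757 blue slot 3.4047682232823426
grip 0.28003254321078863 29.98036891222 [-0.1818  0.3377  0.3068] 14.8917
[ 0.5893 -1.0478 -2.0783] 0.27721888253959404
lower True [-0.0001  0.0002 -0.0002] [-0.0701  2.2884  5.9161] 18.9417
20.1833
```

Red is on the floor of the tin at the expected height. Blue next.

Run:
```python
from h import *
s=3.6;pick([.3453,.2565],s,.052,.6)
p=ctrl.current_tool_pos();ctrl.move_l([p[0],p[1],.18],vel=.2);print(ctrl.current_contact_force(),ctrl.current_grip_width())
S=slot(s);ctrl.move_l([*S,.18],vel=.2);ctrl.move_l([*S,.105],vel=.12)
if ctrl.move_l([*S,.066],vel=.06,contact_N=6): print("contact early",ctrl.current_tool_pos(),ctrl.current_contact_force())
elif lower(S):
    release();ctrl.goto([.57,.207,.27],down(-90));im=ctrl.read_camera("wrist");cv2.imwrite("pics/w3.png",im)
    cv2.imwrite("pics/v3.png",np.hstack([cv2.resize(im[70:290,200:440],(480,440)),cv2.resize(ctrl.read_camera("side")[150:290,220:320+60],(320,280)).repeat(1,0)[:, :].__class__((440,320,3),np.uint8)*0+0]) if 0 else cv2.resize(im,(800,500)))
    cv2.imwrite("pics/side3.png",cv2.resize(ctrl.read_camera("side")[130:300,200:440],(720,510),interpolation=cv2.INTER_CUBIC))
print(ctrl.current_t())
```

```text
grip 0.2783667130980529 29.958111941814423 [-0.534   0.6008  0.6047] 23.15
[-0.2981 -0.062  -0.838 ] 0.2792118707427696
lower True [-0.0004 -0.     -0.0003] [-3.0014  0.211   5.9104] 27.7417
30.6
```

View pics/v3.png

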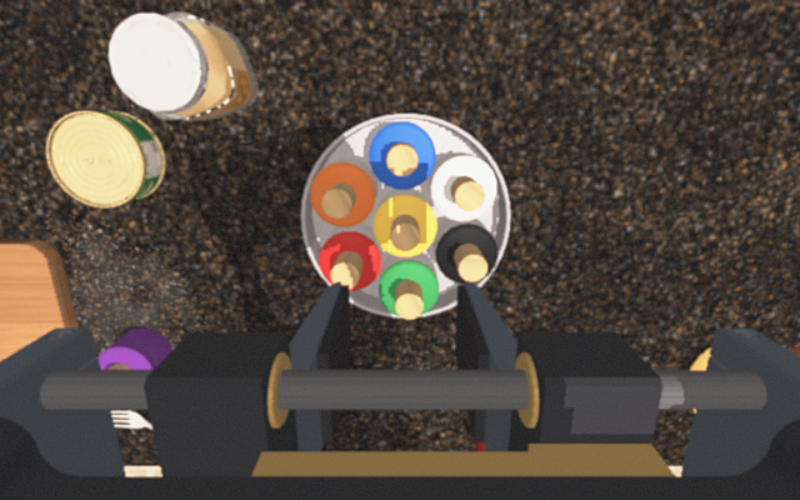

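View pics/side3.png

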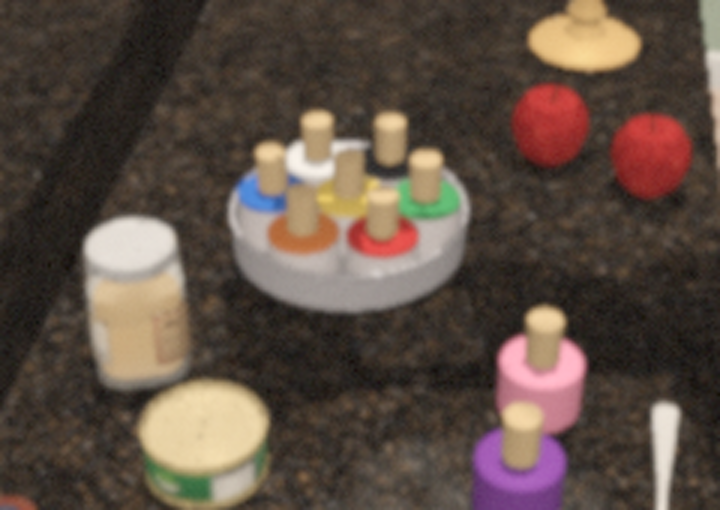

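The wrist view shows all seven pots in the tin: yellow in the middle at (405,225), with blue, white, black, green, red and orange round it. The side view shows every knob upright, and the honey jar, food tin and apples look unmoved. Handing in.

Run:
```python
from bench import ctrl
print(ctrl.sign_off())
```

```text
the job is handed in; nothing more can be done
None
```

I packed all seven spice pots upright in the tin, shifting the orange one along the ring to make room for red and blue, and handed the job in at about 31 s.

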